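# Fit the spacers and the hand crank on a lathe feed gearbox

## Task

Drop the brass and the steel spacer rings (either one first) over the gearbox's splined shaft into its collar, so that they lie flat as one column. Then turn the crank lever so that its bore matches the splines and its knob end points to the side with the red dot, and slide it fully home, flat on the rings, knob up. Let go of it and leave the jar, wrench and copper bowl where they are.

Things in the scene. Friction and masses are not known exactly. Their poses are not given: they have to be found in the camera images.
- gearbox: Fixed green gearbox, 140 mm square with a 156 mm foot flange, top face 75 mm above the table; origin at the centre of its underside, z up, x toward the red dot (18 mm wide, on the top face 56 mm from the centre; a red stripe marks the same side). The splined shaft and its collar stand upright at the centre.
- shaft_foot (a point): On the steel shaft's axis at the gearbox's top face, which is the collar's floor; axes as the gearbox. Shaft: 22 mm core, six straight keys 60 degrees apart (one along +x), 5.5 mm wide, 32 mm across the tips, up to 64 mm above this point, then 5 mm of slimmer keys (3 mm wide, 28 mm across); tapered tip end 75 mm above this point.
- collar_rim (a point): Centre of the mouth of the steel collar tube round the shaft, 35 mm above shaft_foot. Bore 64 mm, outside 82 mm; the top 6 mm of the bore flares to 72 mm.
- ring_brass_center (a point): Centre (half-way up) of the loose brass spacer ring, lying flat: outside 60 mm, hole 38 mm, 20 mm thick, 0.22 kg, z its axis. Seated in the collar its centre is 10 mm (lower) or 30 mm (upper) above shaft_foot; the upper one stands 5 mm proud of the rim.
- ring_steel_center (a point): Centre (half-way up) of the loose steel spacer ring, same sizes as the brass one.
- lever_hub (a point): Centre (half-way up, on the bore's axis) of the lever's steel hub: 48 mm square, 34 mm high, bored through with a matching six-groove spline, about 1.5 mm loose on each flank, one groove along the arm. x points along the arm to the knob, z is the knob's upward side. The hub's +y and -y sides are free flats to grip. Fully home on both rings, this point is 57 mm above shaft_foot.
- lever_knob (a point): Middle of the black upright knob (26 mm thick, 44 mm high) at the lever's end, 125 mm along the arm from the bore's axis and 29 mm above lever_hub; below it an aluminium boss 28 mm wide reaches down level with the hub's underside.
- lever: The crank lever, about 0.45 kg, lying flat on the table at the start, knob up; origin on the bore's axis at the hub's underside, axes as lever_hub. A flat aluminium arm (22 mm wide, from 9 to 21 mm above the hub's underside) leaves the hub's +x face.
- ring_brass: The brass ring; origin at the centre of its underside.
- ring_steel: The steel ring; origin at the centre of its underside.
- jar: Bystander: closed jar, 60 mm wide, 75 mm high; origin at the centre of its underside. Its place is sometimes where a ring might be.
- wrench: Bystander: steel wrench lying flat beyond the work, origin under its middle, x along it.
- bowl: Bystander: copper bowl, 120 mm wide, 50 mm high, beyond the gearbox; origin at the centre of its underside.

How it is judged:
By the outcome, as a careful person would: the job done as asked, in the order asked, and still so for the second after the job is handed in, with the robot touching nothing.
It also fails if it takes over 72 s, if anything falls off the work surface, if the arm or the gripper's body presses on something with over 40 N, if the wrist force passes 120 N, or if a joint passes its speed limit or range.

## Robot

A 6-joint arm with a two-finger parallel gripper is mounted at the origin on the work surface. World frame = base frame: x ahead of the robot, y to its left, z up, the work surface at z = 0. Lengths are in m, angles in rad, forces in N, time in s.
With the tool pointing down it reaches from about 0.375 to 0.9 m from the base axis. Payload 3.1 kg.
Tool frame: the origin (TCP) lies midway between the tips of the shut fingers; the grasp point (between the pads) lies 19 mm behind it; z points along the fingers, y is the line along which they close (so a half turn about z gives the same grasp; the last joint's range is limited). The gripper opens to 87 mm and grips with 3 to 60 N. Pads are 19 mm wide; open, the fingers measure 117 mm over their backs; the gripper's body (75 mm by 190 mm) begins 51 mm behind the grasp point.
Start: joints at [-1.47, 0.527, 1.433, -0, 1.181, -0.178], TCP at [0.172, -0.601, 0.223] pointing down, gripper open.
Joint ranges: [-3.08, 3.08], [-0.75, 2.2], [0.22, 2.44], [-1.43, 4.57], [0, 2.65], [-2.85, 2.85]. Speed limits (rad/s): [2.79, 2.79, 3.14, 3.14, 3.14, 3.14].

## Interface

Orientations are given as [roll, pitch, yaw] about the fixed x, y, z axes, in that order (R = Rz(yaw) Ry(pitch) Rx(roll)).
In Python, from workcell import env gives the robot as it stands.
- The arm moves only by the tool apply_moves, never from a script. Its argument "targets" is a list of rows, each a list of 7 numbers: the shift along the tool's x, y, z in m, then the turn, a rotation vector about the tool's x, y, z in rad, then the opening in per cent of the stroke, from 0 (shut) to 100 (fully open). In form: [[tx, ty, tz, wx, wy, wz, gripper], ...]. A call has 1 to 20 rows; each row shifts and turns the commanded pose from where the row before left it, along the tool's axes as they then stand; what a row does not reach is not made up. A row lasts 1/8 s, in which the tool goes at most 62.5 mm and 10.7 degrees, less where a joint would pass 70% of its speed; a pose out of reach is approached as far as the arm can. A call with a gripper value outside its range is refused whole. The fingers move at their own pace and stop on an object; the grip force is fixed at half the most. Time passes only in rows, so rows that do not move let the fingers close. It gives the time, the measured TCP pose, the force, the opening and the grip force at its end, in the units of the state.
- env.get_state(): the state, without advancing time (a new reading comes with each control period).
- env.capture(name): name is "scene" or "top" or "wrist"; returns the picture (384x512x3 uint8, blue, green, red); there is no depth.
- env.get_calibration(name): a dict with "fx", "fy", "cx", "cy" (pixels), "pose" (4x4, takes a point from camera to world coordinates); the wrist camera has in their place "hand_eye" (4x4, takes a point from camera to tool coordinates, whose origin is the TCP and whose axes are the flange's). Camera axes: x right, y down, z forward; pixel columns grow to the right and rows downward; lengths in m; the calibration is good to about 2 mm. A picture is of the moment at which its call begins: read the wrist's pose just before it. get_calibration takes no time and is no camera call.
- env.hand_in(): hands the job in; it is judged then, once.
Trained networks look in the newest picture that a camera, given by its name, has taken for a name from the list of things; names that differ only in an ending like _2 or _b are one class to them, and where a whole thing is asked for, a point or a joint stands for the part that bears it (a point fixed in the world has none). Each returns a list of dicts, best first, with "score" (0 to 1); they miss things now and then, are a little off and sometimes report something else, mostly with a low value. They report only what shows in the picture. A call takes as long as a camera call.
- env.find_in(label, camera): "pixel" ([column, row] in pixels, amid what is visible of it).
The state is a dict: "t": time; "joint_positions": joint angles; "qd": joint speeds; "tau": joint torques, N m; "position": TCP position; "tool_rot": TCP orientation; "contact_force": force on the tool from outside, world axes, zero at the start; "wrist_torque": the same for the moment, N m; "finger_gap": finger opening in m; "grasp_force": force on a finger pad.
Only numpy, scipy, OpenCV 4.12 (cv2) and the standard library are available. Lean on these libraries where they do the work, as an engineer would, in place of code of your own. Each camera call takes 0.05 s, during which the arm holds its last target. There are 200 camera calls.

## Working session

There is one attempt and no reset: what is moved stays moved. The work goes in short steps, Python scripts to look and compute and a tool call to move; the robot and the scene stay as the last step left them, time stands still between calls to the robot, and variables do not carry over. Pictures are saved under pics/ and viewed, at most 10 in all, crops included, and the job is handed in when it is done.

Besides the shell and the picture viewer there is one more tool, called as name(argument=value, ...), one argument or row to a line, values as JSON. apply_moves: Moves the arm, as the interface text tells. Its arguments: {"type":"object","properties":{"targets":{"type":"array"}},"required":["targets"]}

```bash
ls; mkdir -p pics; cat > h.py <<'E'
import numpy as np, cv2
from workcell import env
def ray(cam,px):
    c=env.get_calibration(cam)
    if 'pose' in c: P=np.array(c['pose'])
    else:
        from scipy.spatial.transform import Rotation as R
        s=env.get_state(); T=np.eye(4); T[:3,3]=s['position']; tr=np.array(s['tool_rot'])
        T[:3,:3]=tr if tr.shape==(3,3) else R.from_euler('xyz',tr).as_matrix()
        P=T@np.array(c['hand_eye'])
    d=P[:3,:3]@np.array([(px[0]-c['cx'])/c['fx'],(px[1]-c['cy'])/c['fy'],1])
    return P[:3,3],d
def at(cam,px,z):
    o,d=ray(cam,px); return (o+d*(z-o[2])/d[2])[:2].round(4)
def proj(cam,p):
    c=env.get_calibration(cam)
    if 'pose' in c: P=np.array(c['pose'])
    else:
        from scipy.spatial.transform import Rotation as R
        s=env.get_state(); T=np.eye(4); T[:3,3]=s['position']
        T[:3,:3]=R.from_euler('xyz',s['tool_rot']).as_matrix(); P=T@np.array(c['hand_eye'])
    q=np.linalg.inv(P)@np.append(p,1)
    return np.array([c['fx']*q[0]/q[2]+c['cx'],c['fy']*q[1]/q[2]+c['cy']])
E
python3 - <<'E'
from h import *
print(env.get_state())
a=env.capture('scene');b=env.capture('top')
cv2.imwrite('pics/s.png',a);cv2.imwrite('pics/t.png',b)
print(env.get_calibration('top'),env.get_calibration('wrist'))
Z=dict(gearbox=.05,shaft_foot=.075,collar_rim=.11,ring_brass_center=.02,ring_steel_center=.02,lever_hub=.034,lever_knob=.063,jar=.075,wrench=0,bowl=.025,lever=.02)
for n,z in Z.items():
  for c in ('top','scene'):
    for r in env.find_in(n,c)[:2]: print(n,c,r,at(c,r['pixel'],z))
E
```

```text
pics
{'t': 0.0, 'joint_positions': array([-1.47049439e+00,  5.28496995e-01,  1.43391028e+00, -8.43647128e-07,
        1.18139222e+00, -1.78505025e-01]), 'qd': array([ 0.00086138, -0.00010214,  0.00049784,  0.00197979,  0.00011812,
       -0.00092367]), 'tau': array([-8.53185520e-04, -4.40046108e+01, -1.76593530e+01,  6.31885557e-02,
        5.84216556e-02, -1.70309236e-04]), 'position': array([ 0.17195547, -0.60011131,  0.22155016]), 'tool_rot': array([-3.13942074e+00, -3.91075888e-04,  2.78806863e-01]), 'contact_force': array([ 0.25124885, -0.14340573,  0.55608601]), 'wrist_torque': array([ 0.00856882, -0.04162563,  0.02285558]), 'grasp_force': 0.0, 'finger_gap': 0.08704174939303111}
{'fx': 362.17848591729893, 'fy': 362.17848591729893, 'cx': 258.8218630825812, 'cy': 188.71150636314852, 'pose': array([[-0.06853932, -0.96639106,  0.24777141,  0.35667485],
       [-0.9976477 ,  0.06609442, -0.01818225,  0.01843784],
       [ 0.00119486, -0.24843478, -0.96864789,  0.95388168],
       [ 0.        ,  0.        ,  0.        ,  1.        ]])} {'fx': 339.59150520836465, 'fy': 339.59150520836
[... 1576 characters left out ...]
} [0.4314 0.2371]
jar top {'pixel': [359.6, 147.0], 'score': 0.69} [ 0.6747 -0.2653]
jar scene {'pixel': [357.1, 193.9], 'score': 0.9} [0.4685 0.2411]
jar scene {'pixel': [174.2, 171.9], 'score': 0.2} [ 0.5162 -0.252 ]
wrench top {'pixel': [360.2, 144.0], 'score': 0.84} [ 0.7106 -0.2924]
wrench scene {'pixel': [131.5, 240.8], 'score': 0.58} [ 0.7177 -0.2917]
bowl top {'pixel': [176.1, 145.4], 'score': 0.76} [0.7315 0.218 ]
bowl top {'pixel': [251.9, 188.6], 'score': 0.48} [0.5958 0.0193]
bowl scene {'pixel': [322.9, 280.1], 'score': 0.72} [0.7245 0.2023]
lever top {'pixel': [372.3, 232.5], 'score': 0.75} [ 0.4591 -0.2835]
lever scene {'pixel': [173.3, 172.7], 'score': 0.75} [ 0.4626 -0.2865]
```

View pics/t.png

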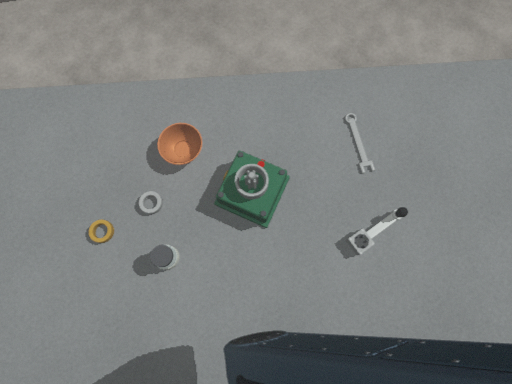

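View pics/s.png

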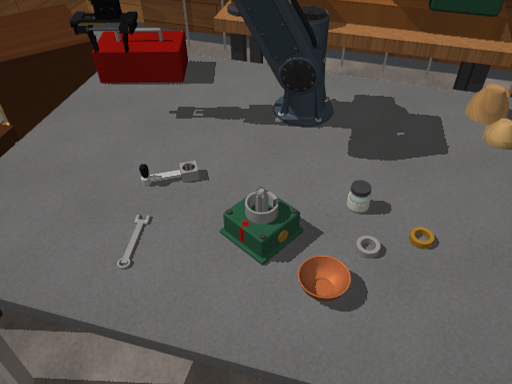

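The top view shows brass ring (100,231), steel ring (150,203), jar (165,257), collar (252,181), red dot (261,163), lever hub (361,241) and knob (402,212). The networks are several pixels off, so I'll use my own readings and then look with the wrist camera.

```bash
python3 - <<'E'
from h import *
b=cv2.imread('pics/t.png');h=cv2.cvtColor(b,cv2.COLOR_BGR2HSV)
m=cv2.inRange(h,(15,120,80),(28,255,255)); m[:,:80]=0;m[:,130:]=0
ys,xs=np.nonzero(m);print('brass',xs.mean(),ys.mean(),at('top',(xs.mean(),ys.mean()),.02))
m=cv2.inRange(h,(0,180,100),(4,255,255))|cv2.inRange(h,(174,150,100),(180,255,255));m[:,:235]=0;m[:,290:]=0
ys,xs=np.nonzero(m);print('red',len(xs),xs.mean(),ys.mean(),at('top',(xs.mean(),ys.mean()),.075))
for n,p,z in [('steel',(150,203),.02),('rim',(252,181),.11),('hub',(361.5,241),.034),('knob',(402,212),.085),('jar',(163,258),.075)]: print(n,at('top',p,z))
cv2.imwrite('pics/z.png',np.hstack([cv2.resize(b[145:235,205:300],None,fx=4,fy=4,interpolation=2),cv2.resize(b[190:280,335:430],None,fx=4,fy=4,interpolation=2)]))
E
```

```text
brass 100.56122448979592 230.79931972789115 [0.5115 0.4165]
red 17 261.05882352941177 163.41176470588235 [ 0.6476 -0.0083]
steel [0.5763 0.2896]
rim [0.5929 0.0177]
hub [ 0.438  -0.2486]
knob [ 0.4966 -0.3421]
jar [0.4267 0.2419]
```

View pics/z.png

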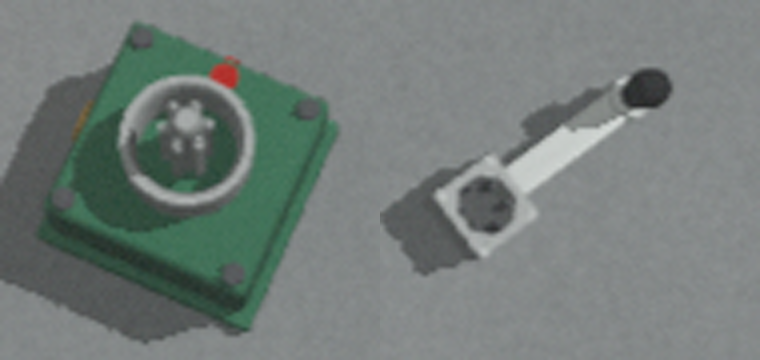

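```bash
cat >> h.py <<'E'
from scipy.spatial.transform import Rotation as R
def plan(xyz,yaw,n,grip,base=None):
    "rows in the tool frame from the measured pose (or base) to xyz, tool down at yaw, in n equal steps"
    s=env.get_state(); p=np.array(s['position'],float); r=R.from_euler('xyz',s['tool_rot'])
    if base: p=np.array(base[0]);r=R.from_euler('xyz',[np.pi,0,base[1]])
    w=(r.inv()*R.from_euler('xyz',[np.pi,0,yaw])).as_rotvec()/n
    d=(np.array(xyz)-p)/n
    print('dist/row %.1f mm turn/row %.1f deg'%(1e3*np.linalg.norm(d),np.degrees(np.linalg.norm(w))))
    for i in range(n):
        t=r.inv().apply(d); print([*(t.round(4)+0).tolist(),*(w.round(4)+0).tolist(),grip],end=',\n'); r=r*R.from_rotvec(w)
def st():
    s=env.get_state();print('t %.2f'%s['t'],np.round(s['position'],4),np.round(s['tool_rot'],3),'F',np.round(s['contact_force'],1),'gap %.4f gf %.1f'%(s['finger_gap'],s['grasp_force']),'j',np.round(s['joint_positions'],2))
E
python3 - <<'E'
from h import *
q=lambda x,y,x0,y0,X0=0:(x0+(x-X0)/4-.375,y0+y/4-.375)
B=[at('top',q(*p,205,145),.078) for p in [(141,38),(308,110),(233,273),(63,197)]]
B=np.array(B);print(B,B.mean(0)); d=(B[0]+B[1]-B[2]-B[3]);print('yaw',np.degrees(np.arctan2(d[1],d[0])))
rim=at('top',q(187,142,205,145),.11);print('rim',rim)
hub=at('top',q(487,204.5,335,190,380),.034);kn=at('top',q(648,88.5,335,190,380),.068)
d=kn-hub;print(hub,kn,np.linalg.norm(d),np.degrees(np.arctan2(d[1],d[0])))
plan((.438,-.249,.15),2.13,11,100)
E
```

```text
[[ 0.6752  0.0441]
 [ 0.6199 -0.0584]
 [ 0.5189 -0.0037]
 [ 0.574   0.0983]] [0.597    0.020075]
yaw -28.305824843186187
rim [0.5952 0.0191]
[ 0.4387 -0.2483] [ 0.5001 -0.3483] 0.11734547285685973 -58.45007500275036
dist/row 40.6 mm turn/row 9.6 deg
[0.032, -0.0241, 0.0066, 0.0, 0.0, -0.1683, 100],
[0.0356, -0.0184, 0.0066, 0.0, 0.0, -0.1683, 100],
[0.0382, -0.0122, 0.0066, 0.0, 0.0, -0.1683, 100],
[0.0397, -0.0056, 0.0066, 0.0, 0.0, -0.1683, 100],
[0.0401, 0.0011, 0.0066, 0.0, 0.0, -0.1683, 100],
[0.0393, 0.0078, 0.0066, 0.0, 0.0, -0.1683, 100],
[0.0375, 0.0143, 0.0066, 0.0, 0.0, -0.1683, 100],
[0.0345, 0.0204, 0.0066, 0.0, 0.0, -0.1683, 100],
[0.0306, 0.0259, 0.0066, 0.0, 0.0, -0.1683, 100],
[0.0259, 0.0306, 0.0066, 0.0, 0.0, -0.1683, 100],
[0.0204, 0.0345, 0.0066, 0.0, 0.0, -0.1683, 100],
```

apply_moves(
  targets=[
    [0.032,-0.0241,0.0066,0,0,-0.1683,100],
    [0.0356,-0.0184,0.0066,0,0,-0.1683,100],
    [0.0382,-0.0122,0.0066,0,0,-0.1683,100],
    [0.0397,-0.0056,0.0066,0,0,-0.1683,100],
    [0.0401,0.0011,0.0066,0,0,-0.1683,100],
    [0.0393,0.0078,0.0066,0,0,-0.1683,100],
    [0.0375,0.0143,0.0066,0,0,-0.1683,100],
    [0.0345,0.0204,0.0066,0,0,-0.1683,100],
    [0.0306,0.0259,0.0066,0,0,-0.1683,100],
    [0.0259,0.0306,0.0066,0,0,-0.1683,100],
    [0.0204,0.0345,0.0066,0,0,-0.1683,100],
    [0,0,0,0,0,0,100],
  ],
)

```text
t: 2.7
position: [0.4385, -0.2466, 0.1496]
tool_rot: [-3.142, -0.001, 2.134]
contact_force: [-0.2, -0.7, 0.2]
finger_gap: 0.0869
grasp_force: 0.0
```

```bash
python3 - <<'E'
from h import *
st()
w=env.capture('wrist');cv2.imwrite('pics/w1.png',w)
for p in [(.4387,-.2483,.034),(.5001,-.3483,.068)]: print(proj('wrist',p).round(1))
for n in('lever_hub','lever_knob'): print(n,env.find_in(n,'wrist')[:1])
plan((.596,.0195,.25),2.13,7,100)
E
```

```text
t 2.70 [ 0.4385 -0.2466  0.1496] [-3.142e+00 -1.000e-03  2.134e+00] F [-0.2 -0.7  0.2] gap 0.0869 gf 0.0 j [-0.73  0.47  1.81  0.    0.86 -1.3 ]
[259.5 187.3]
[258.2 328.5]
lever_hub [{'pixel': [256.3, 210.5], 'score': 0.58}]
lever_knob [{'pixel': [254.8, 210.2], 'score': 0.79}]
dist/row 46.8 mm turn/row 0.0 deg
[0.0206, 0.0395, -0.0143, 0.0, 0.0001, -0.0001, 100],
[0.0206, 0.0395, -0.0143, 0.0, 0.0001, -0.0001, 100],
[0.0206, 0.0395, -0.0143, 0.0, 0.0001, -0.0001, 100],
[0.0206, 0.0395, -0.0143, 0.0, 0.0001, -0.0001, 100],
[0.0206, 0.0395, -0.0143, 0.0, 0.0001, -0.0001, 100],
[0.0206, 0.0396, -0.0143, 0.0, 0.0001, -0.0001, 100],
[0.0206, 0.0396, -0.0143, 0.0, 0.0001, -0.0001, 100],
```

View pics/w1.png

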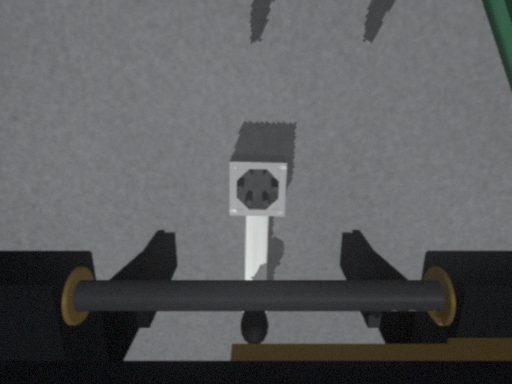

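The wrist view shows the hub's top centred at (258,189), 1–2 px from the prediction, with the arm running straight down to the knob at (254,328). The lever pose is confirmed, so the gearbox is next.

apply_moves(
  targets=[
    [0.0206,0.0395,-0.0143,0,0,0,100],
    [0.0206,0.0395,-0.0143,0,0,0,100],
    [0.0206,0.0395,-0.0143,0,0,0,100],
    [0.0206,0.0395,-0.0143,0,0,0,100],
    [0.0206,0.0395,-0.0143,0,0,0,100],
    [0.0206,0.0395,-0.0143,0,0,0,100],
    [0.0206,0.0395,-0.0143,0,0,0,100],
    [0,0,0,0,0,0,100],
    [0,0,0,0,0,0,100],
  ],
)

```text
t: 3.98
position: [0.595, 0.0188, 0.2498]
tool_rot: [-3.14, -0.0, 2.129]
contact_force: [-1.2, 0.6, -0.2]
finger_gap: 0.0872
grasp_force: 0.0
```

```bash
python3 - <<'E'
from h import *
st()
w=env.capture('wrist');cv2.imwrite('pics/w2.png',w)
print(proj('wrist',(.596,.0195,.11)),proj('wrist',(.596,.0195,.15)))
plan((.5115,.4165,.13),2.13,8,100)
E
```

```text
t 3.98 [0.595  0.0188 0.2498] [-3.14  -0.     2.129] F [-1.2  0.6 -0.2] gap 0.0872 gf 0.0 j [-0.16  0.46  1.48 -0.    1.21 -0.71]
[261.05074852 179.27320249] [261.38286391 192.28221451]
dist/row 53.0 mm turn/row 0.0 deg
[0.0477, 0.0175, 0.0149, -0.0002, -0.0001, -0.0003, 100],
[0.0477, 0.0175, 0.0149, -0.0002, -0.0001, -0.0003, 100],
[0.0477, 0.0175, 0.0149, -0.0002, -0.0001, -0.0003, 100],
[0.0477, 0.0175, 0.0149, -0.0002, -0.0001, -0.0003, 100],
[0.0477, 0.0175, 0.0149, -0.0002, -0.0001, -0.0003, 100],
[0.0477, 0.0175, 0.0149, -0.0002, -0.0001, -0.0003, 100],
[0.0477, 0.0176, 0.0149, -0.0002, -0.0001, -0.0003, 100],
[0.0477, 0.0176, 0.0149, -0.0002, -0.0001, -0.0003, 100],
```

View pics/w2.png

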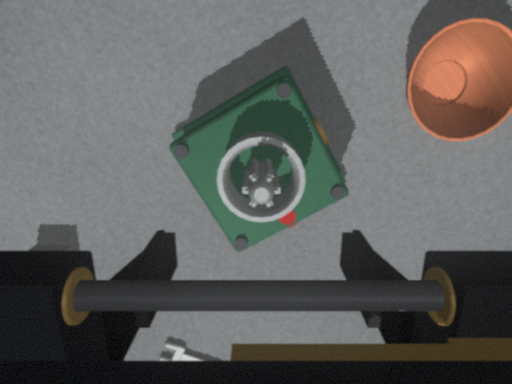

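The collar rim is centred at (261,178) and the shaft tip at (261,194), both within about 2 px of the prediction. The red dot is at (289,217), so the position is confirmed and I'll go to the brass ring.

apply_moves(
  targets=[
    [0.0477,0.0175,0.0149,0,0,0,100],
    [0.0477,0.0175,0.0149,0,0,0,100],
    [0.0477,0.0175,0.0149,0,0,0,100],
    [0.0477,0.0175,0.0149,0,0,0,100],
    [0.0477,0.0175,0.0149,0,0,0,100],
    [0.0477,0.0175,0.0149,0,0,0,100],
    [0.0477,0.0175,0.0149,0,0,0,100],
    [0.0477,0.0175,0.0149,0,0,0,100],
    [0,0,0,0,0,0,100],
    [0,0,0,0,0,0,100],
  ],
)

```text
t: 5.28
position: [0.512, 0.4161, 0.1304]
tool_rot: [-3.14, 0.001, 2.129]
contact_force: [-0.2, 0.4, -0.2]
finger_gap: 0.0866
grasp_force: 0.0
```

```bash
python3 - <<'E'
from h import *
st()
w=env.capture('wrist');cv2.imwrite('pics/w3.png',w)
h=cv2.cvtColor(w,cv2.COLOR_BGR2HSV)
m=cv2.inRange(h,(12,110,70),(30,255,255));m[240:]=0
cs,_=cv2.findContours(m,cv2.RETR_EXTERNAL,cv2.CHAIN_APPROX_NONE);c=max(cs,key=cv2.contourArea)
e=cv2.fitEllipse(c);print(e,cv2.boundingRect(c),proj('wrist',(.5115,.4165,.02)))
# top face edge comparisons
a=np.linspace(0,2*np.pi,60)
def bb(x,y): 
    P=np.array([proj('wrist',(x+.03*np.cos(t),y+.03*np.sin(t),z)) for t in a for z in(0,.02)]); return P.min(0),P.max(0)
print(bb(.5115,.4165))
B=np.array([(284,90),(338,191),(240,243),(181,150)])
E
```

```text
t 5.28 [0.512  0.4161 0.1304] [-3.140e+00  1.000e-03  2.129e+00] F [-0.2  0.4 -0.2] gap 0.0866 gf 0.0 j [ 0.51  0.68  1.42 -0.    1.05 -0.04]
((261.515625, 184.76954650878906), (67.09550476074219, 68.4618911743164), 70.92066192626953) (227, 151, 70, 69) [258.73393415 187.13833192]
(array([223.11963065, 147.57662387]), array([294.34782979, 220.19978933]))
```

apply_moves(
  targets=[
    [-0.0005,0.0023,0.035,0,0,0,100],
    [0,0,0.035,0,0,0,100],
    [0,0,0.03,0,0,0,100],
    [0,0,0.0205,0,0,0,100],
    [0,0,0,0,0,0,100],
    [0,0,0,0,0,0,0],
    [0,0,0,0,0,0,0],
    [0,0,0,0,0,0,0],
    [0,0,0,0,0,0,0],
    [0,0,0,0,0,0,0],
  ],
)

```text
t: 6.58
position: [0.5141, 0.4188, 0.0112]
tool_rot: [3.141, 0.0, 2.13]
contact_force: [-0.9, -0.9, 5.3]
finger_gap: 0.0595
grasp_force: 30.0
```

```bash
python3 - <<'E'
from h import *
st()
E
```

```text
t 6.58 [0.5141 0.4188 0.0112] [3.141 0.    2.13 ] F [-0.9 -0.9  5.3] gap 0.0595 gf 30.0 j [ 0.52  0.85  1.46 -0.    0.83 -0.04]
```

```bash
python3 - <<'E'
from h import *
plan((.596,.0195,.195),2.13,8,0,base=((.5141,.4188,.1912),2.13))
E
```

```text
dist/row 51.0 mm turn/row 0.0 deg
[-0.0477, -0.0178, -0.0005, 0.0, 0.0, 0.0, 0],
[-0.0477, -0.0178, -0.0005, 0.0, 0.0, 0.0, 0],
[-0.0477, -0.0178, -0.0005, 0.0, 0.0, 0.0, 0],
[-0.0477, -0.0178, -0.0005, 0.0, 0.0, 0.0, 0],
[-0.0477, -0.0178, -0.0005, 0.0, 0.0, 0.0, 0],
[-0.0477, -0.0178, -0.0005, 0.0, 0.0, 0.0, 0],
[-0.0477, -0.0178, -0.0005, 0.0, 0.0, 0.0, 0],
[-0.0477, -0.0178, -0.0005, 0.0, 0.0, 0.0, 0],
```

apply_moves(
  targets=[
    [0,0,-0.03,0,0,0,0],
    [0,0,-0.05,0,0,0,0],
    [0,0,-0.05,0,0,0,0],
    [0,0,-0.05,0,0,0,0],
  ],
)

```text
t: 7.08
position: [0.5135, 0.4184, 0.191]
tool_rot: [-3.14, -0.0, 2.13]
contact_force: [1.8, 0.4, -2.1]
finger_gap: 0.0592
grasp_force: 30.0
```

apply_moves(
  targets=[
    [-0.0477,-0.0178,-0.0005,0,0,0,0],
    [-0.0477,-0.0178,-0.0005,0,0,0,0],
    [-0.0477,-0.0178,-0.0005,0,0,0,0],
    [-0.0477,-0.0178,-0.0005,0,0,0,0],
    [-0.0477,-0.0178,-0.0005,0,0,0,0],
    [-0.0477,-0.0178,-0.0005,0,0,0,0],
    [-0.0477,-0.0178,-0.0005,0,0,0,0],
    [-0.0477,-0.0178,-0.0005,0,0,0,0],
    [0,0,0,0,0,0,0],
    [0,0,0,0,0,0,0],
    [0,0,0,0,0,0,0],
  ],
)

```text
t: 8.45
position: [0.5951, 0.021, 0.194]
tool_rot: [-3.141, -0.001, 2.132]
contact_force: [-0.7, 0.3, -1.9]
finger_gap: 0.0592
grasp_force: 30.0
```

```bash
python3 - <<'E'
from h import *
st()
w=env.capture('wrist');cv2.imwrite('pics/w4.png',w[80:340,110:410])
s=env.get_state();x,y,z=s['position']
print('ring pred',proj('wrist',(x,y,z+.009))-[110,80],'tip pred',proj('wrist',(.596,.0195,.15))-[110,80],'rim',proj('wrist',(.596,.0195,.11))-[110,80])
E
```

```text
t 8.45 [0.5951 0.021  0.194 ] [-3.141e+00 -1.000e-03  2.132e+00] F [-0.7  0.3 -1.9] gap 0.0592 gf 30.0 j [-0.15  0.52  1.54  0.    1.08 -0.71]
ring pred [149.83293363 177.04328136] tip pred [149.2190798  140.45700598] rim [149.07996265 120.73282915]
```

View pics/w4.png

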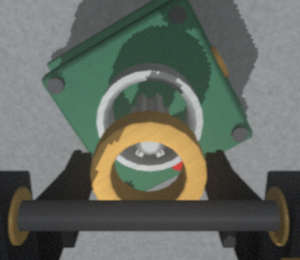

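```bash
python3 - <<'E'
from h import *
a=np.linspace(0,2*np.pi,90)
def bb(n,x,y,z,r):
    P=np.array([proj('wrist',(x+r*np.cos(t),y+r*np.sin(t),z)) for t in a])-[110,80]; print(n,P.min(0).round(1),P.max(0).round(1))
s=env.get_state();x,y,z=s['position']
bb('ringtop',x,y,z+.009,.03);bb('ringtop hole',x,y,z+.009,.019);bb('ringbot hole',x,y,z-.011,.019)
bb('rim out',.596,.0195,.11,.041);bb('rim in',.596,.0195,.11,.036);bb('tip',.596,.0195,.15,.01)
w=cv2.imread('pics/w4.png');cv2.imwrite('pics/w4z.png',cv2.resize(w[50:210,80:220],None,fx=4,fy=4,interpolation=2))
E
```

```text
ringtop [ 90.5 120.9] [209.2 227.6]
ringtop hole [112.3 142.2] [187.4 209.6]
ringbot hole [115.9 128.1] [183.5 189.8]
rim out [95.7 67.8] [202.4 168.9]
rim in [102.3  74.6] [195.9 163.3]
tip [134.  126.1] [164.4 154.4]
```

View pics/w4z.png

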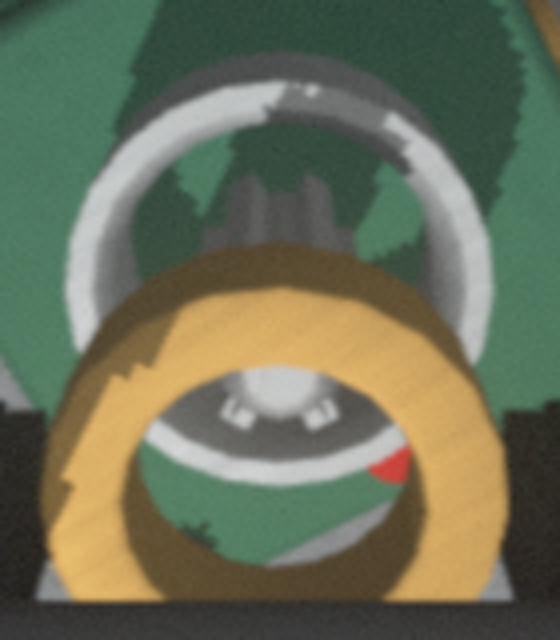

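The ring is well centred in the grip. The collar and shaft tip sit about 2 mm further along tool −x than assumed, so I'll correct for that and lower.

apply_moves(
  targets=[
    [-0.0037,0.001,0,0,0,0,0],
    [0,0,0.02,0,0,0,0],
    [0,0,0.02,0,0,0,0],
    [0,0,0.02,0,0,0,0],
    [0,0,0.01,0,0,0,0],
    [0,0,0.006,0,0,0,0],
    [0,0,0.004,0,0,0,0],
    [0,0,0,0,0,0,0],
    [0,0,0,0,0,0,0],
  ],
)

```text
t: 9.62
position: [0.5988, 0.017, 0.1149]
tool_rot: [3.141, 0.0, 2.13]
contact_force: [0.1, 0.6, -1.0]
finger_gap: 0.059
grasp_force: 30.0
```

apply_moves(
  targets=[
    [0,0,0.002,0,0,0,0],
    [0,0,0,0,0,0,0],
    [0,0,0,0,0,0,85],
    [0,0,0,0,0,0,85],
    [0,0,0,0,0,0,100],
    [0,0,-0.03,0,0,0,100],
    [0,0,-0.05,0,0,0,100],
    [0,0,-0.005,0,0,0,100],
    [0,0,0,0,0,0,100],
    [0,0,0,0,0,0,100],
  ],
)

```text
t: 10.88
position: [0.5975, 0.017, 0.1959]
tool_rot: [-3.139, -0.002, 2.13]
contact_force: [-1.0, 0.2, 0.3]
finger_gap: 0.0868
grasp_force: 0.0
```

```bash
python3 - <<'E'
from h import *
st()
w=env.capture('wrist');cv2.imwrite('pics/w5.png',cv2.resize(w[80:290,130:390],None,fx=3,fy=3,interpolation=2)[:600])
s=env.get_state()
plan((.5763,.2896,.13),2.13,6,100)
E
```

```text
t 10.88 [0.5975 0.017  0.1959] [-3.139e+00 -2.000e-03  2.130e+00] F [-1.   0.2  0.3] gap 0.0868 gf 0.0 j [-0.16  0.52  1.53 -0.    1.09 -0.72]
dist/row 46.9 mm turn/row 0.0 deg
[0.0404, 0.0211, 0.011, -0.0004, -0.0003, 0.0, 100],
[0.0404, 0.0211, 0.011, -0.0004, -0.0003, 0.0, 100],
[0.0404, 0.0211, 0.011, -0.0004, -0.0003, 0.0, 100],
[0.0404, 0.0211, 0.011, -0.0004, -0.0003, 0.0, 100],
[0.0404, 0.0211, 0.011, -0.0004, -0.0003, 0.0, 100],
[0.0404, 0.0211, 0.011, -0.0004, -0.0003, 0.0, 100],
```

View pics/w5.png

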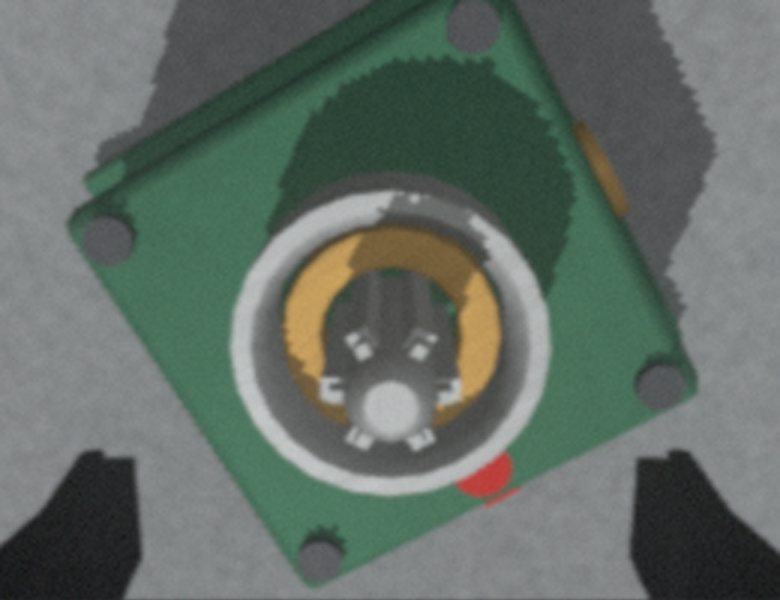

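The brass ring lies flat at the collar's floor, visible evenly around the shaft at zoom (392,330). The keys are symmetric, one pair along image horizontal. Now the steel ring.

```bash
python3 - <<'E'
from h import *
B=np.array([at('wrist',(130+(u-1)/3,80+(v-1)/3),.078) for u,v in [(660,385),(320,560),(108,240),(473,25)]])
d=B[0]+B[1]-B[2]-B[3];print('center',B.mean(0),'yaw',np.degrees(np.arctan2(d[1],d[0])))
l,r,t,b=231,550,192,494
print('rim',at('wrist',(130+(l+r)/6,80+(t+b)/6),.11),'tip',at('wrist',(130+391/3,80+409/3),.15),'red',at('wrist',(130+485/3,80+475/3),.075))
a=np.array([at('wrist',(130+u/3,80+388/3),.141) for u in (330,452)]);d=a[1]-a[0];print('key',np.degrees(np.arctan2(d[1],d[0])),a.mean(0))
E
```

```text
center [0.59675 0.01865] yaw -28.307435152722807
rim [0.5963 0.0198] tip [0.5976 0.0178] red [ 0.6493 -0.0101]
key 32.09259132873409 [0.5968 0.0191]
```

apply_moves(
  targets=[
    [0.0404,0.0211,0.011,0,0,0,100],
    [0.0404,0.0211,0.011,0,0,0,100],
    [0.0404,0.0211,0.011,0,0,0,100],
    [0.0404,0.0211,0.011,0,0,0,100],
    [0.0404,0.0211,0.011,0,0,0,100],
    [0.0404,0.0211,0.011,0,0,0,100],
    [0,0,0,0,0,0,100],
    [0,0,0,0,0,0,100],
  ],
)

```text
t: 11.92
position: [0.5767, 0.2891, 0.1303]
tool_rot: [-3.139, 0.0, 2.131]
contact_force: [0.6, 0.4, -0.4]
finger_gap: 0.0868
grasp_force: 0.0
```

```bash
python3 - <<'E'
from h import *
st()
w=env.capture('wrist');g=cv2.cvtColor(w,cv2.COLOR_BGR2GRAY)
a=np.linspace(0,2*np.pi,60)
P=np.array([proj('wrist',(.5763+.03*np.cos(t),.2896+.03*np.sin(t),z)) for t in a for z in(.02,)]);print('pred top face',P.min(0),P.max(0))
c=cv2.HoughCircles(cv2.GaussianBlur(g[:240],(5,5),0),cv2.HOUGH_GRADIENT_ALT,1.5,20,param1=150,param2=.7,minRadius=15,maxRadius=45);print(c)
m=(g>140).astype(np.uint8);m[240:]=0
n,l,s,ce=cv2.connectedComponentsWithStats(m);print([ (s[i],ce[i]) for i in range(1,n) if s[i][4]>300])
cv2.imwrite('pics/w6.png',w)
E
```

```text
t 11.93 [0.5767 0.2891 0.1303] [-3.139  0.     2.131] F [ 0.6  0.4 -0.4] gap 0.0868 gf 0.0 j [ 0.29  0.66  1.46 -0.    1.02 -0.27]
pred top face [223.48517636 151.69319294] [294.74616599 220.0513424 ]
[[[ 42.       153.        39.387043]
  [264.       189.        34.107178]
  [264.       189.        22.300573]
  [108.        60.        35.30335 ]]]
[(array([ 76, 148,  36,  36, 345], dtype=int32), array([ 94.65797101, 170.27826087])), (array([ 229,  156,   70,   67, 2016], dtype=int32), array([263.33829365, 189.09722222]))]
```

apply_moves(
  targets=[
    [-0.002,0.0037,0.035,0,0,0,100],
    [0,0,0.035,0,0,0,100],
    [0,0,0.03,0,0,0,100],
    [0,0,0.0188,0,0,0,100],
    [0,0,0,0,0,0,100],
    [0,0,0,0,0,0,0],
    [0,0,0,0,0,0,0],
    [0,0,0,0,0,0,0],
    [0,0,0,0,0,0,0],
    [0,0,-0.03,0,0,0,0],
    [0,0,-0.05,0,0,0,0],
    [0,0,-0.05,0,0,0,0],
    [0,0,-0.053,0,0,0,0],
    [0,0,0,0,0,0,0],
  ],
)

```text
t: 13.72
position: [0.5845, 0.291, 0.2008]
tool_rot: [3.131, 0.003, 2.13]
contact_force: [0.6, 0.7, -1.7]
finger_gap: 0.0585
grasp_force: 30.2
```

```bash
python3 - <<'E'
from h import *
st();plan((.5972,.0186,.195),2.13,6,0)
E
```

```text
t 13.72 [0.5845 0.291  0.2008] [3.131e+00 3.000e-03 2.130e+00] F [ 0.6  0.7 -1.7] gap 0.0585 gf 30.2 j [ 0.29  0.58  1.39  0.    1.16 -0.27]
dist/row 45.5 mm turn/row 0.1 deg
[-0.0396, -0.0223, 0.0008, 0.0018, 0.0005, 0.0001, 0],
[-0.0396, -0.0223, 0.0009, 0.0018, 0.0005, 0.0001, 0],
[-0.0396, -0.0223, 0.0009, 0.0018, 0.0005, 0.0001, 0],
[-0.0396, -0.0223, 0.0009, 0.0018, 0.0005, 0.0001, 0],
[-0.0396, -0.0223, 0.0009, 0.0018, 0.0005, 0.0001, 0],
[-0.0396, -0.0223, 0.0009, 0.0018, 0.0005, 0.0001, 0],
```

apply_moves(
  targets=[
    [-0.0396,-0.0223,0.0008,0,0,0,0],
    [-0.0396,-0.0223,0.0008,0,0,0,0],
    [-0.0396,-0.0223,0.0008,0,0,0,0],
    [-0.0396,-0.0223,0.0008,0,0,0,0],
    [-0.0396,-0.0223,0.0008,0,0,0,0],
    [-0.0396,-0.0223,0.0008,0,0,0,0],
    [0,0,0,0,0,0,0],
    [0,0,0,0,0,0,0],
    [0,0,0,0,0,0,0],
  ],
)

```text
t: 14.85
position: [0.5934, 0.0188, 0.19]
tool_rot: [-3.141, -0.001, 2.132]
contact_force: [-0.1, 0.2, -2.4]
finger_gap: 0.0578
grasp_force: 30.2
```

```bash
python3 - <<'E'
from h import *
st()
w=env.capture('wrist')
a=np.linspace(0,2*np.pi,90)
def bb(n,x,y,z,r):
    P=np.array([proj('wrist',(x+r*np.cos(t),y+r*np.sin(t),z)) for t in a])-[190,130]; print(n,(4*P.min(0)).round(1),(4*P.max(0)).round(1))
x,y,z=env.get_state()['position']
bb('ringtop',x,y,z+.009,.03);bb('ringtop hole',x,y,z+.009,.019)
bb('rim out',.5972,.0186,.11,.041);bb('tip',.5972,.0186,.15,.0067)
cv2.imwrite('pics/w7.png',cv2.resize(w[130:280,190:330],None,fx=4,fy=4,interpolation=2))
E
```

```text
t 14.85 [0.5934 0.0188 0.19  ] [-3.141e+00 -1.000e-03  2.132e+00] F [-0.1  0.2 -2.4] gap 0.0578 gf 30.2 j [-0.16  0.52  1.55  0.    1.07 -0.72]
ringtop [ 41.9 283.8] [516.8 710.4]
ringtop hole [129.1 368.8] [429.5 638.6]
rim out [76.5 77.1] [509.2 486.3]
tip [254.7 334.2] [337.7 411.1]
```

View pics/w7.png

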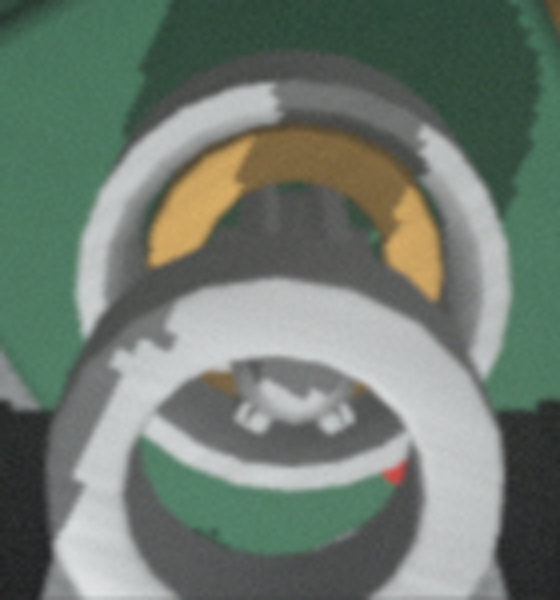

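The steel ring is held well and brass shows flat below. The shaft is again slightly toward tool −x and +y; I'll correct and lower.

apply_moves(
  targets=[
    [-0.0044,0.004,0,0,0,0,0],
    [0,0,0.02,0,0,0,0],
    [0,0,0.02,0,0,0,0],
    [0,0,0.02,0,0,0,0],
    [0,0,0.009,0,0,0,0],
    [0,0,0.006,0,0,0,0],
    [0,0,0.002,0,0,0,0],
    [0,0,0,0,0,0,0],
    [0,0,0,0,0,0,0],
  ],
)

```text
t: 16.02
position: [0.5994, 0.0168, 0.1154]
tool_rot: [3.141, -0.001, 2.13]
contact_force: [-3.1, 3.5, 4.4]
finger_gap: 0.0579
grasp_force: 30.0
```

apply_moves(
  targets=[
    [0.0015,0,-0.001,0,0,0,0],
    [0,0,0.002,0,0,0,0],
    [0,0,0.001,0,0,0,0],
    [0,0,0,0,0,0,0],
  ],
)

```text
t: 16.52
position: [0.5989, 0.0173, 0.1112]
tool_rot: [-3.141, -0.001, 2.13]
contact_force: [-0.8, 2.6, -1.1]
finger_gap: 0.0577
grasp_force: 30.0
```

apply_moves(
  targets=[
    [0.0008,0,0,0,0,0,0],
    [0,0,0,0,0,0,0],
    [0,0,0,0,0,0,85],
    [0,0,0,0,0,0,85],
    [0,0,0,0,0,0,100],
    [0,0,-0.03,0,0,0,100],
    [0,0,-0.05,0,0,0,100],
    [0,0,-0.005,0,0,0,100],
    [0,0,0,0,0,0,100],
    [0,0,0,0,0,0,100],
  ],
)

```text
t: 17.77
position: [0.5975, 0.018, 0.1954]
tool_rot: [-3.139, -0.002, 2.13]
contact_force: [-0.4, -0.0, 0.1]
finger_gap: 0.0871
grasp_force: 0.0
```

```bash
python3 - <<'E'
from h import *
st()
w=env.capture('wrist');cv2.imwrite('pics/w8.png',cv2.resize(w[80:280,130:390],None,fx=3,fy=3,interpolation=2))
a=np.linspace(0,2*np.pi,90)
def bb(n,x,y,z,r):
    P=np.array([proj('wrist',(x+r*np.cos(t),y+r*np.sin(t),z)) for t in a])-[130,80]; print(n,(3*P.min(0)).round(1),(3*P.max(0)).round(1))
bb('rim',.5972,.0186,.11,.041);bb('ring seated',.5972,.0186,.115,.03);bb('hole seated',.5972,.0186,.115,.019)
plan((.4395,-.248,.13),2.13,6,100)
E
```

```text
t 17.77 [0.5975 0.018  0.1954] [-3.139e+00 -2.000e-03  2.130e+00] F [-0.4 -0.   0.1] gap 0.0871 gf 0.0 j [-0.16  0.52  1.53 -0.    1.09 -0.72]
rim [229.1 193. ] [548.7 497. ]
ring seated [269.8 241.4] [507.9 467.3]
hole seated [313.5 285.2] [464.3 428.2]
dist/row 52.7 mm turn/row 0.0 deg
[-0.0236, -0.0458, 0.0109, -0.0004, -0.0004, 0.0, 100],
[-0.0236, -0.0458, 0.0109, -0.0004, -0.0004, 0.0, 100],
[-0.0236, -0.0458, 0.0109, -0.0004, -0.0004, 0.0, 100],
[-0.0236, -0.0458, 0.0109, -0.0004, -0.0004, 0.0, 100],
[-0.0236, -0.0458, 0.0109, -0.0004, -0.0004, 0.0, 100],
[-0.0236, -0.0458, 0.0109, -0.0004, -0.0004, 0.0, 100],
```

View pics/w8.png

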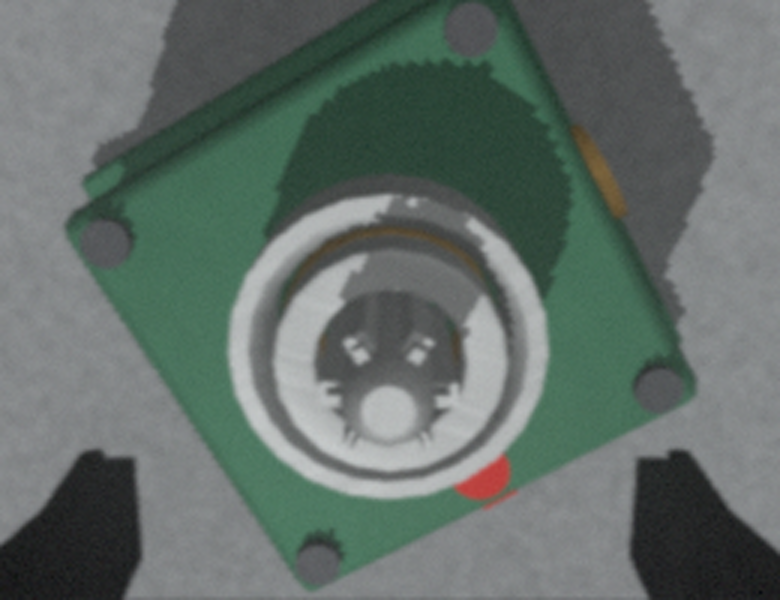

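The steel ring lies flat and concentric at zoom (390,361), its size and position matching the seated prediction within a few zoomed pixels. Now the lever, measured numerically from here.

apply_moves(
  targets=[
    [-0.0236,-0.0458,0.0109,0,0,0,100],
    [-0.0236,-0.0458,0.0109,0,0,0,100],
    [-0.0236,-0.0458,0.0109,0,0,0,100],
    [-0.0236,-0.0458,0.0109,0,0,0,100],
    [-0.0236,-0.0458,0.0109,0,0,0,100],
    [-0.0236,-0.0458,0.0109,0,0,0,100],
    [0,0,0,0,0,0,100],
    [0,0,0,0,0,0,100],
  ],
)

```text
t: 18.82
position: [0.4405, -0.2475, 0.1307]
tool_rot: [-3.141, -0.002, 2.129]
contact_force: [0.5, 0.2, -0.4]
finger_gap: 0.0869
grasp_force: 0.0
```

```bash
python3 - <<'E'
from h import *
st()
w=env.capture('wrist');g=cv2.cvtColor(w,cv2.COLOR_BGR2GRAY);cv2.imwrite('pics/w9.png',w)
print(g[150:250:6,258], g[170,210:310:5])
m=(g>135).astype(np.uint8);m[232:]=0;m[:,:180]=0;m[:,340:]=0
n,l,s,ce=cv2.connectedComponentsWithStats(m)
for i in range(1,n):
    if s[i][4]>200:
        k=(l==i)
        print(s[i],ce[i]); rows=np.nonzero(k.any(1))[0]
        for r in rows[::5]: c=np.nonzero(k[r])[0];print(r,c.min(),c.max(),end='; ')
from itertools import product
L=-58.45*np.pi/180;c,s_=np.cos(L),np.sin(L)
for sx,sy in product((1,-1),(1,-1)):
    X,Y=.024*sx,.024*sy;print(sx,sy,proj('wrist',(.4387+c*X-s_*Y,-.2483+s_*X+c*Y,.034)).round(1))
E
```

```text
t 18.82 [ 0.4405 -0.2475  0.1307] [-3.141e+00 -2.000e-03  2.129e+00] F [ 0.5  0.2 -0.4] gap 0.0869 gf 0.0 j [-0.73  0.51  1.82  0.    0.82 -1.29]
[ 79  72  72 157  75  79  77  75  77  71  70 149 187 205 206 208 209] [121 117 117 156 194 159 161 159 159 158 161 160 160 158 190 178  74 112
 121 114]
[ 225  165   62   67 2029] [255.22326269 197.26121242]
165 226 241; 170 225 286; 175 225 286; 180 226 286; 185 226 285; 190 226 285; 195 226 285; 200 226 285; 205 226 285; 210 226 285; 215 226 285; 220 226 284; 225 243 267; 230 243 267; 1 1 [285.  221.4]
1 -1 [226.8 220.9]
-1 1 [286.9 164.5]
-1 -1 [225.6 164. ]
```

apply_moves(
  targets=[
    [-0.0008,-0.0022,0.035,0,0,0.0075,100],
    [0,0,0.035,0,0,0,100],
    [0,0,0.03,0,0,0,100],
    [0,0,0.0197,0,0,0,100],
    [0,0,0,0,0,0,100],
    [0,0,0,0,0,0,0],
    [0,0,0,0,0,0,0],
    [0,0,0,0,0,0,0],
    [0,0,0,0,0,0,0],
    [0,0,0,0,0,0,0],
  ],
)

```text
t: 20.12
position: [0.4395, -0.25, 0.0119]
tool_rot: [3.141, 0.0, 2.122]
contact_force: [0.1, -1.0, 1.9]
finger_gap: 0.048
grasp_force: 30.0
```

```bash
python3 - <<'E'
from h import *
st()
s=env.get_state();x,y,z=s['position'];yw=s['tool_rot'][2]
# to shaft, lever yaw = tool yaw - pi = -28.3 deg
yt=np.pi-np.radians(28.3)
plan((.5975,.0182,.195),yt,8,0,base=((x,y,z+.18),yw))
E
```

```text
t 20.12 [ 0.4395 -0.25    0.0119] [3.141 0.    2.122] F [ 0.1 -1.   1.9] gap 0.0480 gf 30.0 j [-0.74  0.73  1.88  0.    0.53 -1.29]
dist/row 38.9 mm turn/row 3.8 deg
[0.0182, 0.0344, -0.0004, 0.0, 0.0, -0.0657, 0],
[0.0159, 0.0355, -0.0004, 0.0, 0.0, -0.0657, 0],
[0.0136, 0.0365, -0.0004, 0.0, 0.0, -0.0657, 0],
[0.0111, 0.0373, -0.0004, 0.0, 0.0, -0.0657, 0],
[0.0087, 0.0379, -0.0004, 0.0, 0.0, -0.0657, 0],
[0.0061, 0.0384, -0.0004, 0.0, 0.0, -0.0657, 0],
[0.0036, 0.0387, -0.0004, 0.0, 0.0, -0.0657, 0],
[0.0011, 0.0389, -0.0004, 0.0, 0.0, -0.0657, 0],
```

apply_moves(
  targets=[
    [0,0,-0.015,0,0,0,0],
    [0,0,-0.035,0,0,0,0],
    [0,0,-0.045,0,0,0,0],
    [0,0,-0.045,0,0,0,0],
    [0,0,-0.03,0,0,0,0],
    [0,0,-0.01,0,0,0,0],
    [0.0182,0.0344,0,0,0,-0.0657,0],
    [0.0159,0.0355,0,0,0,-0.0657,0],
    [0.0136,0.0365,0,0,0,-0.0657,0],
    [0.0111,0.0373,0,0,0,-0.0657,0],
    [0.0087,0.0379,0,0,0,-0.0657,0],
    [0.0061,0.0384,0,0,0,-0.0657,0],
    [0.0036,0.0387,0,0,0,-0.0657,0],
    [0.0011,0.0389,0,0,0,-0.0657,0],
    [0,0,0,0,0,0,0],
    [0,0,0,0,0,0,0],
    [0,0,0,0,0,0,0],
  ],
)

```text
t: 22.25
position: [0.5961, 0.0176, 0.1909]
tool_rot: [-3.141, -0.002, 2.647]
contact_force: [0.3, 0.5, -4.7]
finger_gap: 0.048
grasp_force: 29.9
```

```bash
python3 - <<'E'
from h import *
st(); print(env.get_state()['wrist_torque'])
w=env.capture('wrist');g=cv2.cvtColor(w,cv2.COLOR_BGR2GRAY);cv2.imwrite('pics/w10.png',w)
s=env.get_state();p=s['position'];r=R.from_euler('xyz',s['tool_rot'])
P=lambda t:proj('wrist',p+r.apply(t))
# hub top face: tool z = -(.034-.012)
for sx,sy in((1,1),(1,-1),(-1,1),(-1,-1)): print('hub top',sx,sy,P([.024*sx,.024*sy,-.022]).round(1))
print('bore',P([0,0,-.022]).round(1),'tip',proj('wrist',(.5975,.0182,.15)).round(1),'rim',proj('wrist',(.5975,.0182,.11)).round(1))
for q in range(120,250,5): print(q,g[q,200:320:5])
E
```

```text
t 22.25 [0.5961 0.0176 0.1909] [-3.141e+00 -2.000e-03  2.647e+00] F [ 0.3  0.5 -4.7] gap 0.0480 gf 29.9 j [-0.16  0.53  1.54 -0.    1.08 -1.23]
[-0.01699139 -0.06991466  0.03160249]
hub top 1 1 [312.8 223.7]
hub top 1 -1 [205.8 223.8]
hub top -1 1 [308.2 314.3]
hub top -1 -1 [210.4 314.3]
bore [259.3 271.1] tip [260.7 221.2] rim [260.4 201.2]
120 [111 110 113 114 109 111 109 110 112 113 110 112 113 104  73  72  73  70
  69  70  70  71  68  80]
125 [108 110 111 110 110 111 110 113 112 113 112 108  80  71  71  74  70  73
  70  70  69  66  72  71]
130 [110 112 111 114 113 115 111 113 112 111 106  72  73  71  74  69  72  69
  71  73  73  69  68  68]
135 [114 115 111 115 113 112 112 113 110 112  78  72  76  74  75  73  71  71
  74  74  71  75  68  69]
140 [109 112 114 115 110 110 110 110 103  73  71  76  80  77  74  72  72  72
  74  70  71  70  71  72]
145 [112 114 111 112 112 113 115 114  84  88  88  84  84  86  86  85  81  75
  70  73  75  71  74  71]
150 [112 113 111 113 114 113 104  86  97 190 213 211 213 212 207 192  94  85
  82  73  75  72  73  68]
155 [116 113 116 115 113 100 101 2
[... 1222 characters left out ...]
  89  88  86  87  87  87  90  89  86  85  86  87  85  87
  82  83  87  84 144 112]
220 [117 109  93  93  92  95  93  91  89  90  92  90  90  89  88  85  86  90
  83  84  85  84  88 113]
225 [118 123 126 128 127 127 128 125 127 124 127 128 125 127 127 128 126 124
 129 127 126 123 129 113]
230 [ 57 124 126 126 127 124 129 126 126 125 127 126 126 127 126 125 128 127
 127 125 125 125 153  70]
235 [ 43  88 126 125 125 126 127 125  94  56 178 202 206 206  54  74 127 125
 127 125 127 200 212  42]
240 [ 43  76 125 124 128 127 124  93  68  66 129 173 191 181  58  67  75 122
 126 126 126 195 198  43]
245 [ 45  66 127 124 129 127  69  91  96 104 207 204 197 206 153  68 170  55
 125 125 129 206 151  38]
```

```bash
python3 - <<'E'
from h import *
g=cv2.GaussianBlur(cv2.cvtColor(cv2.imread('pics/w10.png'),cv2.COLOR_BGR2GRAY),(3,3),0).astype(float)
from scipy.ndimage import map_coordinates as mc
from scipy.optimize import least_squares
def pts(x,y,rad): return np.array([proj('wrist',(x+rad*np.cos(t),y+rad*np.sin(t),.11)) for t in np.linspace(0,2*np.pi,180,endpoint=False)])
P=pts(.5975,.0182,.041);C=P.mean(0);obs=[]
for q in P:
    if q[1]>215: continue
    u=(q-C)/np.linalg.norm(q-C);k=np.arange(-8,8,.25)
    v=mc(g,[q[1]+k*u[1],q[0]+k*u[0]],order=1)
    d=np.diff(v); i=d.argmin()
    if d[i]<-10 and v[max(i-8,0):i].max()>185: obs.append(q+(k[i]+.125)*u)
obs=np.array(obs);print(len(obs))
def f(a):
    Q=pts(a[0],a[1],a[2]);return np.sqrt(((obs[:,None]-Q[None])**2).sum(2)).min(1)
r=least_squares(f,[.5975,.0182,.041],loss='soft_l1',diff_step=1e-3);print(r.x,np.abs(r.fun).mean())
st()
s=env.get_state();d=np.array([*r.x[:2],.15])-s['position'];print(R.from_euler('xyz',s['tool_rot']).inv().apply(d))
# hub face near edge row, left and right
print([int(np.diff(g[210:235,c]).argmax()+210) for c in range(215,305,8)])
for rr in(228,232): print(rr,g[rr,196:214].astype(int),g[rr,304:322].astype(int))
E
```

```text
47Traceback (most recent call last):
  File "<stdin>", line 16, in <module>
    return func(*args, **kwargs)
    result = trf(vector_fun.fun, vector_fun.jac, x0, f0, J0, lb, ub, ftol, xtol,
                 gtol, max_nfev, x_scale, loss_function, tr_solver,
                 tr_options.copy(), verbose, callback=callback_wrapped)
    return trf_no_bounds(
        fun, jac, x0, f0, J0, ftol, xtol, gtol, max_nfev, x_scale,
        loss_function, tr_solver, tr_options, verbose, callback=callback)
    J = jac(x)
    self._update_jac()
    ~~~~~~~~~~~~~~~~^^
    self.J = self.jac_wrapped(xp_copy(self.x), f0=self.f)
             ~~~~~~~~~~~~~~~~^^^^^^^^^^^^^^^^^^^^^^^^^^^^
    J, dct = approx_derivative(
             ~~~~~~~~~~~~~~~~~^
        self.fun,
        ^^^^^^^^^
    ...<2 lines>...
        **self.finite_diff_options,
        ^^^^^^^^^^^^^^^^^^^^^^^^^^^
    )
    ^
    J, _nfev = _dense_difference(fun_wrapped, x0, f0, h,
               ~~~~~~~~~~~~~~~~~^^^^^^^^^^^^^^^^^^^^^^^^
                             use_one_sided, method,
                             ^^^^^^^^^^^^^^^^^^^^^^
                             mf)
                             ^^^
    df = [f_eval - f0 for f_eval in f_evals]
                                    ^^^^^^^
    f = np.atleast_1d(self.fun(x, *self.args, **self.kwargs))
                      ~~~~~~~~^^^^^^^^^^^^^^^^^^^^^^^^^^^^^^
    return np.atleast_1d(self.fun(x))
                         ~~~~~~~~^^^
    return self.f(x, *self.args, **self.kwargs)
           ~~~~~~^^^^^^^^^^^^^^^^^^^^^^^^^^^^^^
  File "<stdin>", line 15, in f
  File "<stdin>", line 5, in pts
  File "h.py", line 16, in proj
    c=env.get_calibration(cam)
ValueError: time passes only in moves, steps and waits
```

```bash
cat >> h.py <<'E'
_cal=env.get_calibration('wrist')
def frame():
    s=env.get_state(); T=np.eye(4);T[:3,3]=s['position'];T[:3,:3]=R.from_euler('xyz',s['tool_rot']).as_matrix();return T
def projT(T,X):
    X=np.atleast_2d(X);q=np.c_[X,np.ones(len(X))]@np.linalg.inv(T@np.array(_cal['hand_eye'])).T
    return np.c_[_cal['fx']*q[:,0]/q[:,2]+_cal['cx'],_cal['fy']*q[:,1]/q[:,2]+_cal['cy']]
E
python3 - <<'E'
from h import *
g=cv2.GaussianBlur(cv2.cvtColor(cv2.imread('pics/w10.png'),cv2.COLOR_BGR2GRAY),(3,3),0).astype(float)
from scipy.ndimage import map_coordinates as mc
from scipy.optimize import least_squares
T=frame();t=np.linspace(0,2*np.pi,360,endpoint=False)
pts=lambda x,y,r:projT(T,np.c_[x+r*np.cos(t),y+r*np.sin(t),0*t+.11])
P=pts(.5975,.0182,.041);C=P.mean(0);obs=[]
for q in P:
    if q[1]>215: continue
    u=(q-C)/np.linalg.norm(q-C);k=np.arange(-8,8,.25)
    v=mc(g,[q[1]+k*u[1],q[0]+k*u[0]],order=1);d=np.diff(v);i=d.argmin()
    if d[i]<-10 and v[max(i-8,0):i+1].max()>185: obs.append(q+(k[i]+.125)*u)
obs=np.array(obs)
f=lambda a:np.sqrt(((obs[:,None]-pts(a[0],a[1],.041)[None])**2).sum(2)).min(1)
r=least_squares(f,[.5975,.0182],loss='soft_l1',diff_step=1e-3,x_scale=1e-3);print(len(obs),r.x,r.fun.mean())
st();print(T[:3,:3].T@(np.array([*r.x,.15])-T[:3,3]))
print([int(np.diff(g[210:235,c]).argmax()+210) for c in range(215,305,8)])
for rr in(228,232): print(rr,g[rr,196:214].astype(int),g[rr,304:322].astype(int))
E
```

```text
91 [0.59740475 0.01823187] 0.19752497028196161
t 22.30 [0.5963 0.0175 0.1912] [-3.141e+00 -1.000e-03  2.647e+00] F [-0.2 -0.1 -5. ] gap 0.0478 gf 29.9 j [-0.16  0.53  1.54 -0.    1.08 -1.23]
[-0.00066478  0.00114026  0.04115011]
[220, 220, 220, 220, 220, 233, 233, 221, 221, 221, 221, 221]
228 [116 113 110 108 109 111 114 116 119 122 125 126 127 127 127 127 127 126] [126 126 127 126 126 126 127 127 124 117 111 108 106 104 104 105 107 108]
232 [ 48  44  43  43  44  48  60  75  89 105 119 125 126 126 126 126 127 127] [129 137 153 175 197 215 222 207 164 110  72  52  42  39  39  40  43  50]
```

Rim fit: (0.5974, 0.0182) with 0.2 px residual. The lever is level in the grip. Descending gently and watching the force.

apply_moves(
  targets=[
    [-0.0011,0.0014,0.01,0,0,0,0],
    [0,0,0.015,0,0,0,0],
    [0,0,0.005,0,0,0,0],
    [0,0,0.003,0,0,0,0],
    [0,0,0.002,0,0,0,0],
    [0,0,0,0,0,0,0],
  ],
)

```text
t: 23.05
position: [0.599, 0.0192, 0.1567]
tool_rot: [3.142, 0.0, 2.648]
contact_force: [0.6, -0.2, -4.5]
finger_gap: 0.0474
grasp_force: 29.9
```

apply_moves(
  targets=[
    [0,0,0.002,0,0,0,0],
    [0,0,0.002,0,0,0,0],
    [0,0,0.001,0,0,0,0],
    [0,0,0,0,0,0,0],
  ],
)

```text
t: 23.55
position: [0.5988, 0.0191, 0.1516]
tool_rot: [-3.142, -0.0, 2.648]
contact_force: [-0.8, -0.1, -4.4]
finger_gap: 0.0476
grasp_force: 29.9
```

Slim keys are engaged without contact; continuing.

apply_moves(
  targets=[
    [0,0,0.002,0,0,0,0],
    [0,0,0.002,0,0,0,0],
    [0,0,0.002,0,0,0,0],
    [0,0,0,0,0,0,0],
  ],
)

```text
t: 24.05
position: [0.5987, 0.0191, 0.1454]
tool_rot: [-3.141, -0.001, 2.648]
contact_force: [-0.6, -1.0, -5.3]
finger_gap: 0.0476
grasp_force: 29.9
```

apply_moves(
  targets=[
    [0,0,0.004,0,0,0,0],
    [0,0,0.004,0,0,0,0],
    [0,0,0.004,0,0,0,0],
    [0,0,0.003,0,0,0,0],
    [0,0,0,0,0,0,0],
  ],
)

```text
t: 24.68
position: [0.5986, 0.0191, 0.1303]
tool_rot: [-3.141, -0.001, 2.648]
contact_force: [-0.2, -0.7, -5.1]
finger_gap: 0.0478
grasp_force: 29.9
```

apply_moves(
  targets=[
    [0,0,0.002,0,0,0,0],
    [0,0,0.001,0,0,0,0],
    [0,0,0.001,0,0,0,0],
    [0,0,0,0,0,0,0],
    [0,0,0,0,0,0,0],
  ],
)

```text
t: 25.3
position: [0.5989, 0.0191, 0.127]
tool_rot: [3.142, 0.0, 2.648]
contact_force: [-1.2, -0.3, -2.1]
finger_gap: 0.0477
grasp_force: 29.9
```

apply_moves(
  targets=[
    [0,0,0.001,0,0,0,0],
    [0,0,0.001,0,0,0,0],
    [0,0,0,0,0,0,0],
    [0,0,0,0,0,0,0],
  ],
)

```text
t: 25.8
position: [0.5989, 0.0191, 0.1269]
tool_rot: [3.141, 0.001, 2.648]
contact_force: [-4.3, 0.6, 10.2]
finger_gap: 0.0479
grasp_force: 29.9
```

Firm stop at TCP z 0.1269, which puts the hub's underside at 0.115: fully home. Releasing.

apply_moves(
  targets=[
    [0,0,-0.002,0,0,0,0],
    [0,0,0,0,0,0,100],
    [0,0,0,0,0,0,100],
    [0,0,0,0,0,0,100],
    [0,0,-0.03,0,0,0,100],
    [0,0,-0.05,0,0,0,100],
    [0,0,-0.03,0,0,0,100],
    [0.04,0,-0.03,0,0,0,100],
    [0.04,0,0,0,0,0,100],
    [0,0,0,0,0,0,100],
    [0,0,0,0,0,0,100],
  ],
)

```text
t: 27.18
position: [0.5292, 0.0568, 0.2669]
tool_rot: [3.141, 0.002, 2.648]
contact_force: [0.2, -0.4, -0.1]
finger_gap: 0.087
grasp_force: 0.0
```

```bash
python3 - <<'E'
from h import *
st()
w=env.capture('wrist');g=cv2.cvtColor(w,cv2.COLOR_BGR2GRAY);cv2.imwrite('pics/w11.png',w)
T=frame();L=np.radians(-28.3);c,s=np.cos(L),np.sin(L)
W=lambda X,Y,z:(.5974+c*X-s*Y,.0182+s*X+c*Y,z)
Q=projT(T,[W(.024,.024,.149),W(.024,-.024,.149),W(-.024,.024,.149),W(-.024,-.024,.149),W(.125,0,.183)]).round(1);print('pred corners, knob top',Q.tolist())
m=(g>110).astype(np.uint8)*0
for q in range(int(Q[:4,1].min())-8,int(Q[:4,1].max())+8,6):
    d=np.diff(cv2.GaussianBlur(g,(3,3),0)[q].astype(int)); a,b=int(Q[:4,0].min()),int(Q[:4,0].max())
    print(q,'L',a-10+int(np.abs(d[a-10:a+10]).argmax()),'R',b-10+int(np.abs(d[b-10:b+10]).argmax()))
x=int(Q[2:4,0].mean())-15
d=np.diff(cv2.GaussianBlur(g,(3,3),0)[:,x].astype(int));y0=int(Q[2,1]);print('near edge',y0-12+np.abs(d[y0-12:y0+12]).argmax())
b=env.capture('top');cv2.imwrite('pics/t2.png',b)
k=cv2.inRange(b,(0,0,0),(45,45,45));k[:140]=0;k[230:]=0;k[:,200:]*=1
for p,n in [(W(.125,0,.183),'knob'),(W(0,0,.149),'hub')]: print(n,proj('top',p).round(1))
u,v=proj('top',W(.125,0,.183)).astype(int)
print(cv2.cvtColor(b,cv2.COLOR_BGR2GRAY)[v-12:v+13:3,u-12:u+13:3])
for n in('lever_knob','lever_hub','jar','wrench','bowl'): print(n,[(r['pixel'],r['score']) for r in env.find_in(n,'top')[:2]])
E
```

```text
t 27.18 [0.5292 0.0568 0.2669] [3.141e+00 2.000e-03 2.648e+00] F [ 0.2 -0.4 -0.1] gap 0.0870 gf 0.0 j [-0.1   0.35  1.61 -0.    1.18 -1.18]
pred corners, knob top [[282.1, 288.8], [231.7, 288.9], [283.2, 243.1], [230.5, 243.1], [257.0, 402.1]]
235 L 225 R 288
241 L 232 R 290
247 L 222 R 284
253 L 227 R 284
259 L 238 R 276
265 L 238 R 290
271 L 238 R 276
277 L 231 R 283
283 L 234 R 274
289 L 220 R 273
295 L 220 R 275
near edge 242
knob [273.7 123. ]
hub [251.4 174.6]
[[118 113  79 157 154 154 155 155 154]
 [115 120  78 160 157 157 160 153 157]
 [116 121  77 157 157 155 158 153 155]
 [118 126  75 158 110 148 151 157 155]
 [117 115  75  60  64  71 158 158 156]
 [118 108  76  54  60  71 141 155 157]
 [118 108  64  45  49  53 155 153 158]
 [119 105  64  67  50 152 151 155 155]
 [119 103  81 148 192 178 156 158 151]]
lever_knob [([269.9, 135.8], 0.82)]
lever_hub [([271.5, 130.7], 0.73)]
jar []
wrench [([359.3, 148.9], 0.58)]
bowl []
```

```bash
python3 -c "
from workcell import env
print(env.hand_in())"
```

```text
the job is handed in; nothing more can be done
None
```

The job is handed in, with no verdict returned: both rings are in the collar, brass lower, and the lever met a firm stop at its home height, knob up toward the red dot, released after about 27 s; I did not re-measure the jar, wrench and bowl, but the arm kept clear of them.

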